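# Change over the battery packs on the silversmith's bench chargers

### The arm

A 7-joint arm with a two-finger parallel gripper is mounted at the origin on the work surface. World frame = base frame: x ahead of the robot, y to its left, z up, the work surface at z = 0. Lengths are in m, angles in rad, forces in N, time in s.
With the tool pointing down it reaches from about 0.4 to 0.85 m from the base axis. Payload 10.4 kg.
Tool frame: the origin (TCP) lies at the very end of the fingers, on their centre line; the grasp point (between the pads) lies r.grip_depth behind it (r.grip_depth is the distance from the TCP to the grasp point, in m); y points along the fingers, z is the direction in which the jaws open and shut, and the axes are right-handed (so a half turn about y gives the same grasp; the last joint's range is limited). The gripper opens to 87 mm and grips with 3 to 60 N. Pads are 19 mm wide; open, the fingers measure 117 mm over their backs; the gripper's body (75 mm by 190 mm) begins 51 mm behind the grasp point.
Start: joints at [1.154, 0.332, -0.065, 1.46, 0.022, 1.35, -0.088], TCP at [0.24, -0.577, 0.223] pointing down, gripper open.
Joint ranges: [-2.6, 2.6], [-0.5, 2.12], [-1.47, 1.34], [0.16, 2.42], [-1.27, 4.41], [0.06, 2.06], [-2.6, 2.6]. Speed limits (rad/s): [2.22, 2.22, 2.79, 2.79, 3.14, 3.14, 3.14].

### API

Orientations are given as a unit quaternion [x, y, z, w].
In Python, from bench import r gives the robot as it stands.
- The arm moves only by the shell command python3 -m jog 'ROWS' [OPENING] [FORCE]. ROWS is JSON, a list of rows, each a list of 6 numbers: the shift along the tool's x, y, z in m, then the turn, a rotation vector about the tool's x, y, z in degrees. A call has 1 to 12 rows; each row shifts and turns the pose as measured when the row begins, along the tool's axes as they then stand; what a row does not reach is not made up. A row lasts 1/12 s, in which the tool goes at most 41.7 mm and 7.16 degrees, less where a joint would pass 70% of its speed; a pose out of reach is approached as far as the arm can. A call with a gripper value outside its range is refused whole. OPENING is the opening, from -1 (shut) to 1 (fully open), so that 0 is half open, set as the call begins (- or left out, the last holds). The fingers move at their own pace and stop on an object; FORCE is the grip in N (left out, the last holds). Time passes only in rows, so rows that do not move let the fingers close. It gives the time, the measured TCP pose, the force and the opening at its end, in the units of the state.
- r.read_state(): the state, without advancing time (a new reading comes with each control period).
- r.camera(name): name is "side" or "top" or "wrist"; returns a dict with "image" (420x560x3 uint8, red, green, blue), "range_z" (420x560 float32, m along the optical axis (not along the pixel's ray), 0 where there is no reading), "K" (3x3 intrinsics, pixels), "R" (3x3) and "t" (3): a world point X has camera coordinates R X + t. Camera axes: x right, y down, z forward; pixel columns grow to the right and rows downward; lengths in m; the calibration is good to about 2 mm. A picture is of the moment at which its call begins.
- r.close_job(): hands the job in, once; it reports no verdict.
The state is a dict: "time": time; "joint_positions": joint angles; "joint_vel": joint speeds; "joint_torque": joint torques, N m; "ee_pos": TCP position; "eef_rot": TCP orientation; "ft_force": force on the tool from outside, world axes, zero at the start; "torque": the same for the moment, N m; "width": finger opening in m.
Only numpy, scipy, OpenCV 4.12 (cv2) and the standard library are available. Lean on these libraries where they do the work, as an engineer would, in place of code of your own. Each camera call takes 0.05 s, during which the arm holds its last target. There are 200 camera calls.

### The job

The green battery pack is charged: pull it out of its charger past the spring catch, until it is wholly clear of the charger's rails, and leave it standing flat on the bench just in front of that charger. The orange pack was left part-way out of the other charger: push it fully home past its spring catch. Leave the other things on the bench where they are.

Things in the scene. Friction and masses are not known exactly. Their poses are not given: they have to be found in the camera images.
- pack_green: Charged battery pack, black, green top and fin; at the start fully home in charger_green. 100 mm long (x), foot flange 76 mm wide, 10 mm high; body above it 58 mm wide, flat top at 40 mm; about 0.45 kg. On top an upright fin (see the fin point). Steel ribs on both sides stick out 4 mm, 10 mm behind the centre. Origin: centre of its underside; x to its rear, into the charger; z up.
- pack_orange: Battery pack, black, orange top and fin; at the start 18 to 30 mm short of home in charger_orange. 100 mm long (x), foot flange 76 mm wide, 10 mm high; body above it 58 mm wide, flat top at 40 mm; about 0.45 kg. On top an upright fin (see the fin point). Steel ribs on both sides stick out 4 mm, 10 mm behind the centre. Origin: centre of its underside; x to its rear, into the charger; z up.
- pack_green_fin (a point): Middle of the top edge of the green pack's upright cross fin, 70 mm high: 10 mm thick (x), 50 mm wide (y), rising 30 mm from the flat top, 20 mm in front (-x) of the pack's centre. Behind it 65 mm and in front of it 25 mm of the flat top are free for shut fingers, to drag or push the pack by it.
- pack_orange_fin (a point): Middle of the top edge of the orange pack's upright cross fin, 70 mm high: 10 mm thick (x), 50 mm wide (y), rising 30 mm from the flat top, 20 mm in front (-x) of the pack's centre. Behind it 65 mm and in front of it 25 mm of the flat top are free for shut fingers, to drag or push the pack by it.
- charger_green: Grey green-lamp charger fixed to the bench, holds the green pack. Two grooved rails (x -30 to +50 mm, 18 mm high, 103 mm over both) guide the foot flange, 1 mm play each side; the pack slides on the bench, along x only, out to the front (-x). Housing behind, x 51 to 101, 52 mm high, stops it. Origin: on the bench, where the home pack's origin lies; x to the rear, yaw within 0.35.
- charger_orange: Grey orange-lamp charger fixed to the bench, holds the orange pack. Two grooved rails (x -30 to +50 mm, 18 mm high, 103 mm over both) guide the foot flange, 1 mm play each side; the pack slides on the bench, along x only, out to the front (-x). Housing behind, x 51 to 101, 52 mm high, stops it. Origin: on the bench, where the home pack's origin lies; x to the rear, yaw within 0.35.
- charger_green_catch (a point): Middle of the spring catch, 30 mm high: a steel roller on each side in a black housing (42 mm high, 113 mm over both). The pack's ribs force the rollers apart when it is 14 to 1 mm short of home, snapping over at 7 mm; this takes about 10 to 18 N along x, bench friction included. Once past it the pack slides freely, and is clear of the rails when more than 80 mm out.
- charger_orange_catch (a point): Middle of the spring catch, 30 mm high: a steel roller on each side in a black housing (42 mm high, 113 mm over both). The pack's ribs force the rollers apart when it is 14 to 1 mm short of home, snapping over at 7 mm; this takes about 10 to 18 N along x, bench friction included. Keep pushing past it until the pack meets the housing; it then stays.
- pitch_block: Bystander: dark wooden chasing block 120 x 180 x 49 mm with small silver domes, 2 kg. Origin under its centre.
- tape: Bystander: green ring of tape, 60 mm across, 22 mm high. Origin under its centre.
- hammer: Bystander: hammer lying on the bench, 220 mm long, wooden handle.
- punch_cup: Bystander: blue cup 72 mm across, 85 mm high, with steel punches standing in it up to 130 mm. Origin under its centre.
There are look-alikes about, which are no part of the job. Leave any purple look-alike of the pack_green alone. What is shaped like the pack_orange but purple is not meant.

How it is judged:
At the end, for the whole second after the job is handed in: Green pack flat on the bench (tilt under 0.12 rad, underside below 12 mm), its origin 83 to 250 mm in front of its charger's and within 80 mm sideways; orange pack flat, within 5 mm of home along and 10 mm across its charger; both at rest (under 0.02 m/s) (x of pack_green in the frame of charger_green between -0.25 and -0.083 m and y of pack_green in the frame of charger_green between -0.08 and 0.08 m and height (world z) of each of pack_green, pack_orange below 0.012 m and linear speed of each of pack_green, pack_orange below 0.02 m/s and angle between each of pack_green, pack_orange's own z axis and vertical below 0.12 rad and x of pack_orange in the frame of charger_orange above -0.005 m and y of pack_orange in the frame of charger_orange between -0.01 and 0.01 m); the robot touches nothing.
It fails at once if the chasing block is moved more than 30 mm (distance of pitch_block from where it was at the start of the episode above 0.03 m).
It fails at once if the tape is moved more than 30 mm (distance of tape from where it was at the start of the episode above 0.03 m).
It fails at once if the hammer is moved more than 30 mm (distance of hammer from where it was at the start of the episode above 0.03 m).
It fails at once if the cup is moved more than 30 mm (distance of punch_cup from where it was at the start of the episode above 0.03 m).
It also fails if it takes over 43 s, if anything falls off the work surface, if the arm or the gripper's body presses on something with over 40 N, if the wrist force passes 120 N, or if a joint passes its speed limit or range.

## Working session

There is one attempt and no reset: what is moved stays moved. The work goes in short steps, Python scripts to look and compute and a shell command to move; the robot and the scene stay as the last step left them, time stands still between calls to the robot, and variables do not carry over. Pictures are saved under pics/ and viewed, about 8 in all and at most 12, crops included, and the job is handed in when it is done.

```bash
ls; mkdir -p pics
python3 - <<'E'
from bench import r
import cv2,pickle
s=r.read_state();print({k:s[k] for k in('time','ee_pos','eef_rot','ft_force','width')},r.grip_depth)
d={}
for n in('top','side'):
    c=r.camera(n);d[n]=c;cv2.imwrite(f'pics/{n}0.png',c['image'][:,:,::-1]);print(n,c['K'].round(1).tolist(),c['R'].round(3).tolist(),c['t'].round(3).tolist())
pickle.dump(d,open('d0.pkl','wb'))
E
```

```text
pics
{'time': 0.0, 'ee_pos': array([ 0.2396204 , -0.57680525,  0.22175222]), 'eef_rot': array([-0.13847092,  0.69393912, -0.69294569,  0.1382048 ]), 'ft_force': array([-0.45572278, -0.62821723,  0.5174069 ]), 'width': 0.08741376625122572} 0.0187
top [[460.2, 0.0, 284.9], [0.0, 460.2, 202.7], [0.0, 0.0, 1.0]] [[0.015, -1.0, -0.003], [-0.991, -0.015, -0.133], [0.133, 0.005, -0.991]] [-0.0, 0.533, 1.432]
side [[527.8, 0.0, 290.9], [0.0, 527.8, 209.5], [0.0, 0.0, 1.0]] [[-0.891, -0.454, 0.013], [-0.242, 0.449, -0.86], [0.385, -0.769, -0.51]] [0.487, 0.209, 1.163]
```

View pics/top0.png

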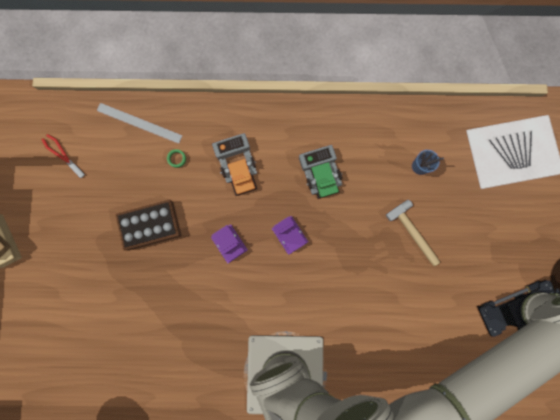

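View pics/side0.png

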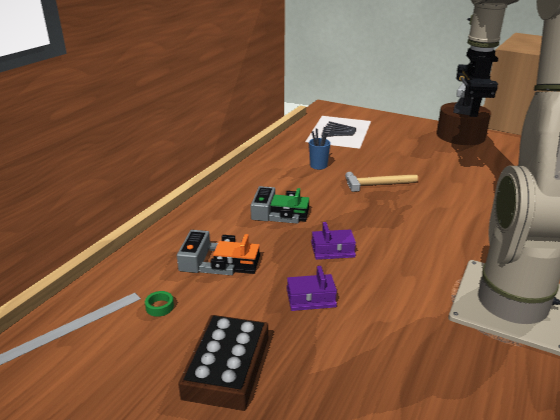

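Candidates: the green-topped pack at top (323,178), with the green tape ring at (177,158) as a distractor. The orange-topped pack is at (240,175). Purple look-alikes are at (229,244) and (290,235). I choose the green and orange packs sitting in the grey chargers, and will check them in a crop.

```bash
cat > h.py <<'E'
import numpy as np,cv2
def cloud(c):
    z=c['range_z'];v,u=np.indices(z.shape);K=c['K']
    p=np.stack([(u-K[0,2])/K[0,0]*z,(v-K[1,2])/K[1,1]*z,z],-1)
    return (p-c['t'])@c['R']
def hsv(c): return cv2.cvtColor(c['image'],cv2.COLOR_RGB2HSV)
def big(m):
    n,l,s,_=cv2.connectedComponentsWithStats(m.astype(np.uint8));return l==1+s[1:,4].argmax()
def rect(P): 
    (cx,cy),wh,a=cv2.minAreaRect((P[:,:2]*1000).astype(np.float32));return np.round([cx,cy,*wh,a],1)
E
python3 - <<'E'
import pickle,numpy as np,cv2
from h import *
d=pickle.load(open('d0.pkl','rb'))
for n in d:
    c=d[n];P=cloud(c);H=hsv(c);h,s,v=H[...,0],H[...,1],H[...,2]
    for col,lo,hi,x in(('green',50,80,(323,178)),('orange',7,14,(240,175))):
        m=(h>=lo)&(h<=hi)&(s>150)&(v>60)&(c['range_z']>0)&(P[...,2]>.03)&(P[...,2]<.09)&(P[...,0]>.4)
        m&=(P[...,1]<(.0 if col=='green' else .25))&(P[...,1]>(-.3 if col=='green' else .05))
        m=big(m);q=P[m];t=q[abs(q[:,2]-.04)<.008];f=q[q[:,2]>.062]
        print(n,col,len(q),'top',rect(t),t.mean(0).round(3),np.median(t[:,2]),'fin',len(f),rect(f) if len(f) else '',f.mean(0).round(4) if len(f) else '')
    if n=='top':
        g=(P[...,2]>.044)&(P[...,2]<.062)&(s<60)&(v>50)&(P[...,0]>.55)
        k,l,st,ce=cv2.connectedComponentsWithStats(g.astype(np.uint8))
        for i in range(1,k):
            if st[i,4]>60: print('grey',st[i],rect(P[l==i]))
        m=(h>130)&(h<155)&(s>100)&(P[...,2]>.03);k,l,st,ce=cv2.connectedComponentsWithStats(m.astype(np.uint8))
        for i in range(1,k):
            if st[i,4]>60: print('purple',st[i],rect(P[l==i]))
a=d['top']['image'][125:270,200:350,::-1];b=d['side']['image'][170:320,165:365,::-1]
a=cv2.resize(a,(600,580),interpolation=2)
cv2.imwrite('pics/crop.png',a)
E
```

```text
Traceback (most recent call last):
  File "h.py", line 8, in big
    n,l,s,_=cv2.connectedComponentsWithStats(m.astype(np.uint8));return l==1+s[1:,4].argmax()
                                                                             ~~~~~~~~~~~~~~^^
ValueError: attempt to get argmax of an empty sequence
```

Run:
```python
import pickle,numpy as np,cv2
from h import *
d=pickle.load(open('d0.pkl','rb'))
c=d['top'];P=cloud(c);H=hsv(c)
for u,v in((325,182),(240,175),(229,244),(290,235),(300,280)): print(u,v,P[v,u].round(3),H[v,u],c['range_z'][v,u])
a=cv2.resize(c['image'][125:270,200:350,::-1],(600,580),interpolation=2)
cv2.imwrite('pics/crop.png',a)
```

```text
325 182 [ 0.601 -0.119  0.042] [ 65 117 133] 1.4699198
240 175 [0.621 0.154 0.036] [ 13 158 200] 1.479277
229 244 [0.399 0.182 0.038] [139 124 148] 1.4478087
290 235 [ 0.43  -0.01   0.044] [139 131 144] 1.4453104
300 280 [ 0.29  -0.044  0.002] [ 13 128 155] 1.4681904
```

View pics/crop.png

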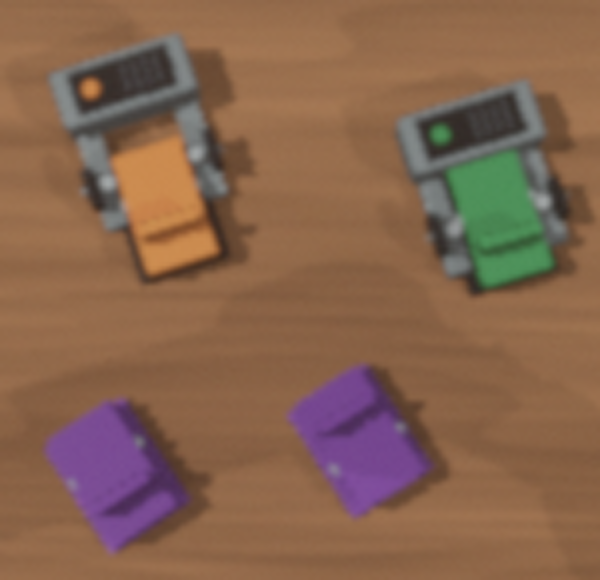

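The crop confirms it. The green pack is home in the green-lamp charger (crop 500,215), and the orange pack is part-way out of the orange-lamp charger (165,210). Two purple look-alikes lie loose in front.

```bash
cat > est.py <<'E'
import pickle,numpy as np,cv2
from h import *
def est(c,n):
    P=cloud(c);H=hsv(c);h,s,v=[H[...,i].astype(int) for i in range(3)]
    for col,lo,hi,yy in(('green',50,80,(-.3,.0)),('orange',5,16,(.06,.3))):
        m=(h>=lo)&(h<=hi)&(s>90)&(v>50)&(P[...,2]>.025)&(P[...,2]<.09)&(P[...,0]>.4)&(P[...,0]<.68)&(P[...,1]>yy[0])&(P[...,1]<yy[1])
        if not m.any(): print(n,col,'none');continue
        m=big(m);q=P[m];t=q[abs(q[:,2]-.04)<.01];f=q[q[:,2]>.06]
        print(n,col,len(q),'top',rect(t),'fin',len(f),(rect(f),f.mean(0).round(4)) if len(f)>3 else '')
        g=(P[...,2]>.044)&(P[...,2]<.062)&(P[...,0]>.64)&(P[...,1]>yy[0])&(P[...,1]<yy[1])
        if g.sum()>50: print('   housing',big(g).sum(),rect(P[big(g)]))
if __name__=='__main__':
    d=pickle.load(open('d0.pkl','rb'))
    for n in d: est(d[n],n)
    c=d['top'];P=cloud(c);H=hsv(c);h,s=H[...,0],H[...,1]
    m=(h>130)&(h<155)&(s>80)&(P[...,2]>.02);k,l,st,ce=cv2.connectedComponentsWithStats(m.astype(np.uint8))
    for i in range(1,k):
        if st[i,4]>60: print('purple',st[i],rect(P[l==i]))
E
python3 est.py
```

```text
top green 550 top [ 611.  -116.5   99.2   57.6   17.6] fin 53 (array([ 591.9, -122.4,   10.4,   49.1,   17.8]), array([ 0.5919, -0.1226,  0.0698]))
   housing 526 [679.6 -93.2  58.4 112.2  18.2]
top orange 578 top [618.1 151.9 102.2  59.8  19.6] fin 58 (array([598.6, 146. ,  11.1,  48.1,  21.8]), array([0.5981, 0.1463, 0.0688]))
   housing 521 [717.1 187.5  52.  111.8  19.4]
side green 462 top [ 614.5 -122.8  101.1   78.8   17.4] fin 45 (array([ 591.7, -119.5,    9.8,   56.5,   19. ]), array([ 0.5888, -0.114 ,  0.0672]))
   housing 365 [682.9 -91.5  49.7 116.   18.8]
side orange 716 top [619.6 148.1 100.9  79.6  19.7] fin 69 (array([598.1, 145.7,  10.4,  52.9,  19.4]), array([0.5966, 0.1497, 0.0678]))
   housing 567 [716.4 188.2  50.5 115.9  19.7]
purple [274 217  32  36 580] [417.1 -13.2 140.2  78.1  19. ]
purple [212 226  33  35 599] [366.  128.1 245.4  87.1  58.1]
```

```bash
cat > go.py <<'E'
import sys,numpy as np
from bench import r
from scipy.spatial.transform import Rotation as R
def go(x,y,z,yaw):
    s=r.read_state();q=R.from_quat(s['eef_rot'])
    best=None
    for a in(0,180):
        c=np.radians(yaw+a);Z=np.array([np.cos(c),np.sin(c),0]);Y=np.array([0,0,-1.])
        T=R.from_matrix(np.stack([np.cross(Y,Z),Y,Z],1));rv=np.degrees((q.inv()*T).as_rotvec())
        d=q.inv().apply(np.array([x,y,z])-s['ee_pos'])*1000
        print('a',a,'shift now mm',d.round(1),'turn',rv.round(1),'shift if turned',T.inv().apply(np.array([x,y,z])-s['ee_pos']).round(4)*1000)
    print('q7',s['joint_positions'].round(2),'pos',s['ee_pos'].round(4),'F',s['ft_force'].round(1),'t',round(s['time'],2)
      ,'w',round(s['width'],4)); print(q.as_matrix().round(3).tolist())
if __name__=='__main__': go(*map(float,sys.argv[1:]))
E
python3 go.py .592 -.1225 .15 18
```

```text
a 0 shift now mm [-499.7   72.2 -284.3] turn [  0.1 -85.4  -0. ] shift if turned [-323.3   71.9  475.5]
a 180 shift now mm [-499.7   72.2 -284.3] turn [ 0.  94.6  0.1] shift if turned [ 323.3   71.9 -475.5]
q7 [ 1.15  0.33 -0.06  1.46  0.02  1.35 -0.09] pos [ 0.2397 -0.5769  0.2219] F [0.1 0.2 0.9] t 0.1 w 0.0873
[[-0.923, -0.0, 0.384], [-0.384, 0.001, -0.923], [0.0, -1.0, -0.001]]
```

```bash
python3 -m jog '[[-0.033,0,-0.019,0,0,0],[-0.033,0,-0.019,0,0,0],[-0.033,0,-0.019,0,0,0],[-0.033,0,-0.019,0,0,0],[-0.033,0,-0.019,0,0,0],[-0.033,0,-0.019,0,0,0],[-0.033,0,-0.019,0,0,0],[-0.033,0,-0.019,0,0,0],[-0.033,0,-0.019,0,0,0],[-0.033,0,-0.019,0,0,0],[-0.033,0,-0.019,0,0,0],[-0.033,0,-0.019,0,0,0]]' 0 40
python3 -m jog '[[0,0,0,0,-7.1,0],[0,0,0,0,-7.1,0],[0,0,0,0,-7.1,0],[0,0,0,0,-7.1,0],[0,0,0,0,-7.1,0],[0,0,0,0,-7.1,0],[0,0,0,0,-7.1,0],[0,0,0,0,-7.1,0],[0,0,0,0,-7.1,0],[0,0,0,0,-7.1,0],[0,0,0,0,-7.1,0],[0,0,0,0,-7.1,0]]'
python3 go.py .592 -.1225 .15 18
```

```text
time: 1.1
ee_pos: [0.521, -0.2069, 0.2158]
eef_rot: [-0.135, 0.696, -0.693, 0.129]
ft_force: [1.2, -0.8, 0.2]
width: 0.0438
time: 2.1
ee_pos: [0.5248, -0.1919, 0.2108]
eef_rot: [0.571, -0.424, 0.41, -0.571]
ft_force: [-0.1, -0.4, -0.8]
width: 0.0434
a 0 shift now mm [-44.8  60.5  85.9] turn [ 0.7 -0.3 -0.8] shift if turned [-45.3  60.8  85.4]
a 180 shift now mm [-44.8  60.5  85.9] turn [  1.3 179.7   1.1] shift if turned [ 45.3  60.8 -85.4]
q7 [ 0.74  0.25 -0.55  1.62  0.13  1.33  0.48] pos [ 0.5248 -0.1919  0.2108] F [-0.1 -0.4 -0.8] t 2.1 w 0.0434
[[0.304, -0.016, 0.953], [-0.953, 0.01, 0.304], [-0.015, -1.0, -0.012]]
```

```bash
python3 -m jog '[[-0.015,0.02,0.028,0.7,0,-0.8],[-0.015,0.02,0.028,0,0,0],[-0.015,0.02,0.028,0,0,0],[0,0.01,0,0,0,0],[0,0,0,0,0,0]]'
python3 go.py .592 -.1225 .046 18
python3 - <<'E'
from bench import r
import cv2,pickle
from est import est
d={n:r.camera(n) for n in('wrist','side')}
cv2.imwrite('pics/w1.png',d['wrist']['image'][:,:,::-1])
est(d['wrist'],'wrist')
E
```

```text
time: 2.52
ee_pos: [0.5919, -0.1234, 0.1373]
eef_rot: [0.573, -0.414, 0.415, -0.573]
ft_force: [-0.1, -1.5, 0.3]
width: 0.0432
a 0 shift now mm [-1.  91.3  0.4] turn [-0.   0.2  0.1] shift if turned [-0.9 91.3  0.4]
a 180 shift now mm [-1.  91.3  0.4] turn [ 1.000e-01 -1.798e+02  0.000e+00] shift if turned [ 0.9 91.3 -0.4]
q7 [ 0.58  0.41 -0.57  1.6   0.23  1.2   0.28] pos [ 0.5919 -0.1234  0.1373] F [-0.1 -1.5  0.3] t 2.52 w 0.0432
[[0.312, 0.0, 0.95], [-0.95, -0.001, 0.312], [0.001, -1.0, 0.0]]
wrist green 6720 top [ 610.6 -119.9  101.5   61.8   17.9] fin 680 (array([ 589.8, -124.6,    9.3,   50. ,   18.3]), array([ 0.5895, -0.123 ,  0.0688]))
   housing 5690 [680.7 -94.2  49.6 110.8  18.3]
wrist orange none
```

View pics/w1.png

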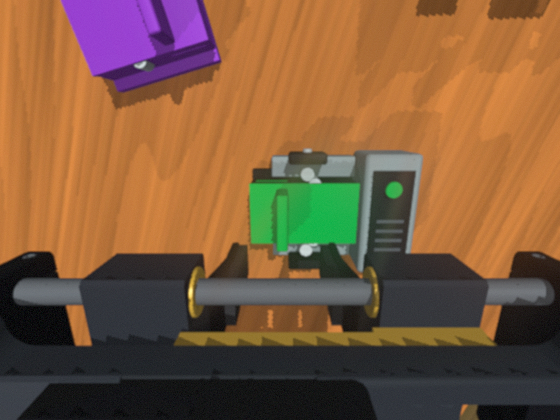

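The wrist view shows the green fin (282,220) lying between the open fingers (240 and 335 columns), with the green lamp at (394,190). Descending to grip it.

```bash
python3 -m jog '[[0,0.025,-0.001,0,0,0],[0,0.025,0,0,0,0],[0,0.022,0,0,0,0],[0,0.014,0,0,0,0],[0,0,0,0,0,0]]'
python3 go.py .591 -.123 .047 18
```

```text
time: 3.03
ee_pos: [0.5936, -0.1309, 0.0579]
eef_rot: [-0.571, 0.412, -0.422, 0.572]
ft_force: [-0.8, -0.1, -0.6]
width: 0.0435
a 0 shift now mm [-8.4 10.8 -0.2] turn [-0.5 -0.3  0.6] shift if turned [-8.3 10.9 -0. ]
a 180 shift now mm [-8.4 10.8 -0.2] turn [ -1.  179.7  -0.8] shift if turned [ 8.3 10.9  0. ]
q7 [ 0.57  0.48 -0.54  1.67  0.29  1.05  0.25] pos [ 0.5936 -0.1309  0.0579] F [-0.8 -0.1 -0.6] t 3.03 w 0.0435
[[0.305, 0.012, 0.952], [-0.952, -0.007, 0.305], [0.011, -1.0, 0.009]]
```

Drift in tool x of 8 mm; correcting, then closing.

```bash
python3 -m jog '[[-0.008,0.006,0,-0.5,0,0.6],[0,0.004,0,0,0,0],[0,0,0,0,0,0]]'
python3 go.py .591 -.123 .047 18
python3 -m jog '[[0,0,0,0,0,0],[0,0,0,0,0,0],[0,0,0,0,0,0],[0,0,0,0,0,0],[0,0,0,0,0,0],[0,0,0,0,0,0]]' -1 40
python3 go.py .591 -.123 .047 18
```

```text
time: 3.28
ee_pos: [0.5918, -0.1254, 0.0507]
eef_rot: [-0.57, 0.417, -0.419, 0.571]
ft_force: [-0.1, -0.9, 0.0]
width: 0.0436
a 0 shift now mm [-2.5  3.7 -0. ] turn [-0.1 -0.5  0.1] shift if turned [-2.5  3.7  0. ]
a 180 shift now mm [-2.5  3.7 -0. ] turn [ -0.2 179.5  -0.2] shift if turned [ 2.5  3.7 -0. ]
q7 [ 0.56  0.5  -0.54  1.68  0.29  1.05  0.23] pos [ 0.5918 -0.1254  0.0507] F [-0.1 -0.9  0. ] t 3.28 w 0.0436
[[0.301, 0.003, 0.953], [-0.953, -0.001, 0.301], [0.002, -1.0, 0.002]]
time: 3.78
ee_pos: [0.5936, -0.126, 0.0545]
eef_rot: [-0.57, 0.415, -0.421, 0.571]
ft_force: [-8.0, -6.3, 3.5]
width: 0.0113
a 0 shift now mm [-3.7  7.5 -1.6] turn [-0.3 -0.5  0.3] shift if turned [-3.7  7.5 -1.5]
a 180 shift now mm [-3.7  7.5 -1.6] turn [ -0.5 179.5  -0.5] shift if turned [3.7 7.5 1.5]
q7 [ 0.56  0.49 -0.54  1.67  0.29  1.05  0.24] pos [ 0.5936 -0.126   0.0545] F [-8.  -6.3  3.5] t 3.78 w 0.0113
[[0.301, 0.007, 0.954], [-0.954, -0.003, 0.301], [0.005, -1.0, 0.006]]
```

```bash
python3 -m jog '[[0,0.002,-0.008,0,0,0],[0,0.001,-0.01,0,0,0],[0,0.001,-0.01,0,0,0]]' -1 50
python3 go.py .485 -.156 .047 18
```

```text
time: 4.03
ee_pos: [0.5745, -0.1318, 0.0548]
eef_rot: [-0.566, 0.41, -0.424, 0.576]
ft_force: [3.3, 0.2, 1.4]
width: 0.0092
a 0 shift now mm [ -4.2   5.8 -92.8] turn [-1.3 -0.3  0.5] shift if turned [ -4.6   7.8 -92.6]
a 180 shift now mm [ -4.2   5.8 -92.8] turn [ -0.8 179.7  -2. ] shift if turned [ 4.6  7.8 92.6]
q7 [ 0.6   0.45 -0.55  1.74  0.27  1.01  0.26] pos [ 0.5745 -0.1318  0.0548] F [3.3 0.2 1.4] t 4.03 w 0.0092
[[0.304, 0.024, 0.952], [-0.953, -0.001, 0.304], [0.008, -1.0, 0.022]]
```

```bash
python3 -m jog '[[-0.001,0.001,-0.012,-0.6,0,0],[-0.001,0.001,-0.012,-0.6,0,0],[-0.001,0.001,-0.012,0,0,0],[0,0,-0.012,0,0,0],[0,0,-0.012,0,0,0]]'
python3 go.py .485 -.157 .05 18
```

```text
time: 4.45
ee_pos: [0.518, -0.1486, 0.0546]
eef_rot: [-0.571, 0.411, -0.423, 0.571]
ft_force: [2.7, 0.3, 2.0]
width: 0.0093
a 0 shift now mm [ -2.    4.2 -34. ] turn [-0.6 -0.3  0.8] shift if turned [ -2.2   4.6 -33.9]
a 180 shift now mm [ -2.    4.2 -34. ] turn [ -1.3 179.7  -0.9] shift if turned [ 2.2  4.6 33.9]
q7 [ 0.68  0.35 -0.56  1.86  0.23  0.98  0.32] pos [ 0.518  -0.1486  0.0546] F [2.7 0.3 2. ] t 4.45 w 0.0093
[[0.304, 0.014, 0.953], [-0.953, -0.01, 0.304], [0.014, -1.0, 0.01]]
```

```bash
python3 -m jog '[[0,0,-0.012,-0.3,0,0.4],[0,0,-0.012,-0.3,0,0.4],[0,0,-0.012,0,0,0],[0,0,0,0,0,0],[0,0.001,0,0,0,0]]'
python3 go.py .485 -.157 .05 18
python3 - <<'E'
from bench import r
from est import est
for n in('side','wrist'): est(r.camera(n),n)
E
```

```text
time: 4.87
ee_pos: [0.4777, -0.1613, 0.0542]
eef_rot: [0.571, -0.419, 0.416, -0.57]
ft_force: [3.2, 5.7, 17.0]
width: 0.0095
a 0 shift now mm [-1.8  4.2  8.2] turn [ 0.2 -0.4 -0.1] shift if turned [-1.8  4.2  8.2]
a 180 shift now mm [-1.8  4.2  8.2] turn [  0.2 179.6   0.3] shift if turned [ 1.8  4.2 -8.2]
q7 [ 0.74  0.29 -0.56  1.93  0.19  0.97  0.39] pos [ 0.4777 -0.1613  0.0542] F [ 3.2  5.7 17. ] t 4.87 w 0.0095
[[0.302, -0.004, 0.953], [-0.953, 0.001, 0.302], [-0.002, -1.0, -0.003]]
side green 449 top [ 497.1 -150.5   98.3   66.    20.5] fin 48 (array([ 476.8, -155. ,   12.4,   51.1,   21.9]), array([ 0.475 , -0.1492,  0.0696]))
   housing 372 [683.1 -89.9  50.4 119.1  17.9]
side orange 721 top [619.1 148.6 101.5  73.6  19.1] fin 67 (array([598. , 146.8,  10. ,  51.7,  20.3]), array([0.5968, 0.1492, 0.0678]))
   housing 577 [716.1 189.3  50.6 116.7  19. ]
wrist green 8356 top [ 492.5 -144.1   99.7   40.4   18.2] fin 1139 (array([ 473.7, -151.1,   24.2,   31.2,   50.7]), array([ 0.4733, -0.1494,  0.0687]))
wrist orange none
```

Green is about 118 mm out. Release and rise.

```bash
python3 -m jog '[[0,0,0,0,0,0],[0,0,0,0,0,0],[0,0,0,0,0,0],[0,0,0,0,0,0],[0,-0.01,0,0,0,0],[0,-0.02,0,0,0,0],[0,-0.03,0,0,0,0],[0,-0.03,0,0,0,0],[0,0,0,0,0,0]]' 0 40
python3 go.py .598 .1465 .14 19.5
python3 - <<'E'
from bench import r
from est import est
for n in('side','wrist'): est(r.camera(n),n)
E
```

```text
time: 5.72
ee_pos: [0.4729, -0.161, 0.1463]
eef_rot: [0.573, -0.424, 0.411, -0.569]
ft_force: [1.6, -0.5, 0.6]
width: 0.0435
a 0 shift now mm [-255.1    5.8  212.5] turn [ 0.8 -1.9 -0.6] shift if turned [-248.1    6.3  220.6]
a 180 shift now mm [-255.1    5.8  212.5] turn [  0.9 178.1   1.3] shift if turned [ 248.1    6.3 -220.6]
q7 [ 0.77  0.18 -0.58  1.84  0.1   1.17  0.46] pos [ 0.4729 -0.161   0.1463] F [ 1.6 -0.5  0.6] t 5.72 w 0.0435
[[0.303, -0.017, 0.953], [-0.953, 0.005, 0.303], [-0.01, -1.0, -0.015]]
side green 456 top [ 497.2 -151.3   98.1   66.8   18.9] fin 42 (array([ 477.9, -155.6,    9. ,   56.9,   18. ]), array([ 0.4768, -0.1524,  0.0675]))
   housing 369 [682.9 -91.4  49.4 117.6  18.1]
side orange 725 top [620.3 145.5 100.9  79.8  19. ] fin 69 (array([597.4, 148.5,  10.9,  51.8,  21.2]), array([0.5967, 0.1495, 0.0677]))
   housing 573 [717.  188.8  50.9 114.6  19.9]
wrist green 6276 top [ 495.7 -153.5   99.6   59.    17.4] fin 628 (array([ 476.5, -158.7,    9.4,   48.4,   17.8]), array([ 0.4758, -0.1574,  0.0689]))
   housing 5972 [680.8 -95.1  51.6 112.2  18.3]
wrist orange none
```

```bash
python3 -m jog '[[-0.0225,0,0.02,0.8,-1,-0.6],[-0.0225,0,0.02,0,-0.9,0],[-0.0225,0,0.02,0,0,0],[-0.0225,0,0.02,0,0,0],[-0.0225,0,0.02,0,0,0],[-0.0225,0,0.02,0,0,0],[-0.0225,0,0.02,0,0,0],[-0.0225,0,0.02,0,0,0],[-0.0225,0,0.02,0,0,0],[-0.0225,0,0.02,0,0,0],[-0.0225,0,0.02,0,0,0],[0,0,0,0,0,0]]' 0 40
python3 go.py .597 .1465 .1 19.5
python3 - <<'E'
from bench import r
from est import est
for n in('wrist',): est(r.camera(n),n)
E
```

```text
time: 6.82
ee_pos: [0.5931, 0.1545, 0.1256]
eef_rot: [0.581, -0.418, 0.402, -0.57]
ft_force: [0.7, 0.4, -0.3]
width: 0.0439
a 0 shift now mm [ 9.1 25.5  1.8] turn [ 1.5 -0.4 -0.6] shift if turned [ 8.8 25.6  1.1]
a 180 shift now mm [ 9.1 25.5  1.8] turn [  0.9 179.5   2.3] shift if turned [-8.8 25.6 -1.1]
q7 [ 0.21  0.49 -0.7   1.56  0.31  1.24 -0.21] pos [0.5931 0.1545 0.1256] F [ 0.7  0.4 -0.3] t 6.82 w 0.0439
[[0.326, -0.028, 0.945], [-0.945, 0.001, 0.327], [-0.01, -1.0, -0.026]]
wrist green none
wrist orange 1869 top [616.2 149.5  99.9  60.8  19.2] fin 231 (array([596.8, 144.2,   9.1,  50. ,  19.5]), array([0.5965, 0.1477, 0.0681]))
   housing 5138 [709.5 202.1  50.3  76.9  19.3]
```

```bash
python3 -m jog '[[0.008,0.02,0.001,1.5,-0.4,-0.6],[0,0.02,0,0,0,0],[0,0.02,0,0,0,0],[0,0,0,0,0,0]]'
python3 go.py .597 .1450 .045 19.5
```

```text
time: 7.2
ee_pos: [0.5935, 0.1423, 0.0596]
eef_rot: [0.579, -0.409, 0.408, -0.575]
ft_force: [-1.0, -1.1, 0.9]
width: 0.0435
a 0 shift now mm [-1.4 14.5  4.3] turn [ 0.3 -0.   0.1] shift if turned [-1.4 14.6  4.2]
a 180 shift now mm [-1.4 14.5  4.3] turn [ -0.2 180.    0.5] shift if turned [ 1.4 14.6 -4.2]
q7 [ 0.21  0.54 -0.68  1.64  0.37  1.1  -0.23] pos [0.5935 0.1423 0.0596] F [-1.  -1.1  0.9] t 7.2 w 0.0435
[[0.333, -0.005, 0.943], [-0.943, -0.004, 0.333], [0.002, -1.0, -0.006]]
```

```bash
python3 -m jog '[[-0.001,0.006,0.004,0,0,0],[0,0.006,0,0,0,0],[0,0,0,0,0,0]]'
python3 -m jog '[[0,0.002,0,0,0,0],[0,0.001,0,0,0,0],[0,0.001,0,0,0,0],[0,0.001,0,0,0,0],[0,0.001,0,0,0,0],[0,0,0,0,0,0]]' -1 40
python3 go.py .626 .1555 .047 19.5
```

```text
time: 7.45
ee_pos: [0.5965, 0.1424, 0.0464]
eef_rot: [0.58, -0.41, 0.408, -0.574]
ft_force: [0.7, 0.2, -0.5]
width: 0.0435
time: 7.95
ee_pos: [0.5982, 0.1425, 0.0427]
eef_rot: [0.579, -0.409, 0.409, -0.575]
ft_force: [0.5, 0.5, 0.6]
width: 0.0115
a 0 shift now mm [-3.  -4.4 30.5] turn [ 0.3 -0.2  0.2] shift if turned [-3.  -4.3 30.5]
a 180 shift now mm [-3.  -4.4 30.5] turn [ -0.3 179.8   0.4] shift if turned [  3.   -4.3 -30.5]
q7 [ 0.2   0.56 -0.66  1.64  0.39  1.08 -0.24] pos [0.5982 0.1425 0.0427] F [0.5 0.5 0.6] t 7.95 w 0.0115
[[0.331, -0.003, 0.944], [-0.944, -0.005, 0.331], [0.003, -1.0, -0.004]]
```

Fin gripped. Push along +z of the tool with small rows.

```bash
python3 -m jog '[[0,-0.001,0.008,0,0,0],[0,0,0.008,0,0,0],[0,0,0.008,0,0,0]]' -1 50
python3 go.py .626 .1555 .047 19.5
```

```text
time: 8.2
ee_pos: [0.6199, 0.1498, 0.0431]
eef_rot: [0.58, -0.41, 0.408, -0.573]
ft_force: [-6.7, -1.4, 4.1]
width: 0.0097
a 0 shift now mm [-3.4 -4.   7.6] turn [ 0.5 -0.2  0.3] shift if turned [-3.4 -3.9  7.6]
a 180 shift now mm [-3.4 -4.   7.6] turn [ -0.4 179.8   0.8] shift if turned [ 3.4 -3.9 -7.6]
q7 [ 0.17  0.61 -0.65  1.57  0.4   1.11 -0.24] pos [0.6199 0.1498 0.0431] F [-6.7 -1.4  4.1] t 8.2 w 0.0097
[[0.331, -0.007, 0.944], [-0.944, -0.007, 0.331], [0.004, -1.0, -0.009]]
```

```bash
python3 -m jog '[[0,-0.001,0.006,0,0,0],[0,0,0.006,0,0,0]]'
python3 -m jog '[[0,0,0.006,0,0,0],[0,0,0.006,0,0,0]]'
python3 - <<'E'
from bench import r
from est import est
for n in('side','top'): est(r.camera(n),n)
E
```

```text
time: 8.37
ee_pos: [0.6275, 0.1525, 0.0426]
eef_rot: [0.584, -0.412, 0.406, -0.569]
ft_force: [-59.7, -21.3, 48.2]
width: 0.0098
time: 8.53
ee_pos: [0.6271, 0.1522, 0.0426]
eef_rot: [0.594, -0.417, 0.4, -0.559]
ft_force: [-37.1, -13.8, 27.9]
width: 0.0103
side green 450 top [ 496.9 -150.6   98.2   69.9   16.9] fin 36 (array([ 477.4, -154.6,    8.8,   49.2,   17.6]), array([ 0.4755, -0.1493,  0.0678]))
   housing 368 [1647.3 -151.4  295.9   22.1   89.6]
side orange 557 top [644.5 161.8  95.3  64.9  20.6] fin 59 (array([628.3, 165.9,  20.5,  38.7,  45.3]), array([0.6241, 0.1669, 0.0685]))
   housing 571 [715.9 188.4  51.3 113.5  18.1]
top green 559 top [ 496.5 -151.6   97.1   58.8   18.3] fin 55 (array([ 478.5, -157.4,   10.3,   48.6,   17.9]), array([ 0.4784, -0.1573,  0.0695]))
   housing 527 [683.4 -92.4  50.7 111.7  18.3]
top orange 2 top [ 615.1  209.6    2.6    0.  -127.1] fin 0
```

Hard stop against the housing (~63 N). Release, rise, and check.

```bash
python3 -m jog '[[0,0,0,0,0,0],[0,0,0,0,0,0],[0,0,0,0,0,0],[0,-0.005,0,0,0,0],[0,-0.015,0,0,0,0],[0,-0.025,0,0,0,0],[0,-0.03,0,0,0,0],[0,-0.03,0,0,0,0],[0,-0.03,0,0,0,0],[0,-0.03,0,0,0,0]]' 0 40
python3 -m jog '[[0,-0.02,-0.03,0,0,0],[0,-0.02,-0.04,0,0,0],[0,-0.02,-0.04,0,0,0],[0,-0.02,-0.04,0,0,0],[0,0,-0.04,0,0,0],[0,0,-0.04,0,0,0],[0,0,0,0,0,0],[0,0,0,0,0,0]]'
python3 - <<'E'
from bench import r
import cv2
from est import est
for n in('side','top','wrist'):
    c=r.camera(n);est(c,n)
    if n!='wrist': cv2.imwrite(f'pics/{n}9.png',c['image'][:,:,::-1])
E
```

```text
time: 9.47
ee_pos: [0.6361, 0.1577, 0.2143]
eef_rot: [0.596, -0.419, 0.398, -0.558]
ft_force: [0.4, -0.1, 0.2]
width: 0.0433
time: 10.13
ee_pos: [0.4275, 0.0896, 0.322]
eef_rot: [0.59, -0.41, 0.405, -0.566]
ft_force: [0.2, -0.0, -0.6]
width: 0.0433
side green 437 top [ 496.8 -150.9   97.8   66.7   16.7] fin 36 (array([ 476.3, -153.2,    8.1,   46.5,   17.2]), array([ 0.4757, -0.1509,  0.0676]))
   housing 368 [ 1.6486e+03 -1.5100e+02  2.4900e+01  2.9650e+02  9.0000e-01]
side orange 636 top [647.7 149.7  94.   89.5  19.5] fin 69 (array([627.2, 157.1,  10.7,  53.8,  19.9]), array([0.6262, 0.158 , 0.0673]))
   housing 571 [716.8 189.1  51.2 117.2  19.9]
top green 552 top [ 496.8 -151.6   97.3   59.2   18.1] fin 55 (array([ 478.5, -157. ,   10.2,   48.7,   17.7]), array([ 0.4784, -0.1569,  0.0696]))
   housing 528 [683.1 -92.   50.9 112.1  18.4]
top orange 394 top [649.  162.9  82.5  59.6  19. ] fin 56 (array([627.8, 156.1,  10.7,  49.7,  22.6]), array([0.6268, 0.1564, 0.069 ]))
   housing 527 [714.2 186.4  58.9 111.7  19.6]
wrist green 1440 top [ 495.8 -155.5   98.3   59.4   18.2] fin 130 (array([ 473.6, -150.5,   10. ,   34.6,   18.1]), array([ 0.4732, -0.1489,  0.0679]))
wrist orange 1173 top [643.9 156.6  97.6  65.2  18.5] fin 238 (array([625.4, 153.8,  10.9,  49.5,  18.5]), array([0.6239, 0.1531, 0.0671]))
   housing 2614 [715.2 184.9  50.8 111.9  18.9]
```

View pics/side9.png

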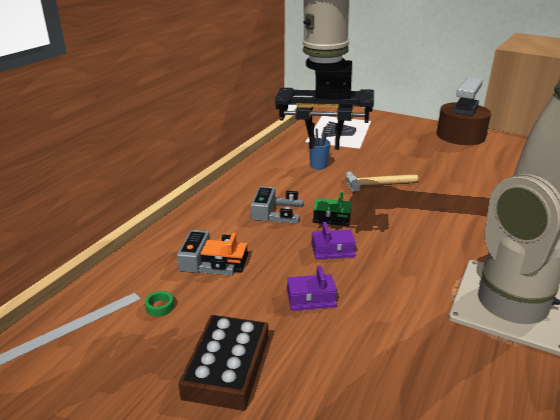

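View pics/top9.png

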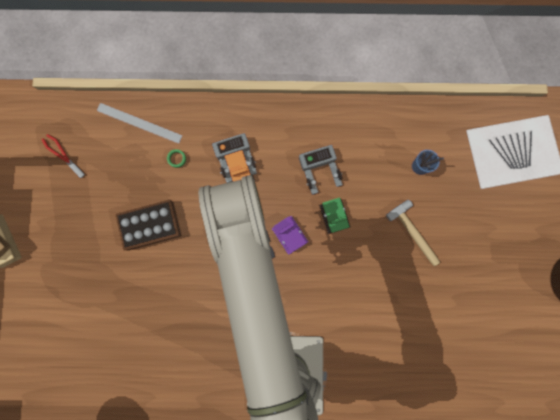

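The side view shows the green pack standing free at (332,210), clear of its rails. The orange pack is tight against its housing at (225,250). In the top view the bystanders and the visible purple pack are at their original pixels. In both views the arm is clear of everything.

```bash
python3 -c "
from bench import r
print(r.close_job())"
```

```text
the job is handed in; nothing more can be done
None
```

Both packs are where the task asked, and I handed the job in at about 10.3 s on the robot's clock; the interface gives no verdict.

- **Green pack:** I gripped its fin and pulled it past the catch. It now stands flat about 118 mm in front of its home position, in line with the charger and clear of the rails.
- **Orange pack:** I gripped its fin and pushed it about 31 mm until it met the housing. The push peaked at about 80 N in total at the wrist, under the 120 N limit. After release, the fin to housing-centre distance measured 94–95 mm, against 96 mm for a pack at home. The cameras agree on this to about 2 mm, so I take it as fully home.
- **Everything else:** In the last pictures, judged by eye, the chasing block, tape, hammer, cup and both purple packs had not visibly moved. The left purple pack was hidden by the arm in the final top view but visible in the side view. The arm was clear of everything with the force near zero.

One check failed. The side camera's housing fit for the green charger was invalid after the move because it picked up a point about 1.6 m away. I relied on the top camera for that charger instead, plus a side fit taken before the orange push.

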